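Brake check on the sample trolley

ROBOT

A 6-joint arm with a two-finger parallel gripper is mounted at the origin on the work surface. World frame = base frame: x ahead of the robot, y to its left, z up, the work surface at z = 0. Lengths are in mm, angles in rad, forces in N, time in s.
With the tool pointing down it reaches from about 275 to 750 mm from the base axis. Payload 10.2 kg.
Tool frame: the origin (TCP) lies midway between the tips of the shut fingers; the grasp point (between the pads) lies 19 mm behind it; z points along the fingers, y is the line along which they close (so a half turn about z gives the same grasp; the last joint's range is limited). The gripper opens to 85 mm and grips with 20 to 120 N. Pads are 22 mm wide; open, the fingers measure 114 mm over their backs; the gripper's body (76 mm by 85 mm) begins 54 mm behind the grasp point. The pads swing forward as they close: fully open they stand 13 mm farther back than shut.
Start: joints at [1.101, 0.313, 1.498, -0, 1.331, -0.223], TCP at [128.271, 509.095, 231.294] pointing down, gripper open.
Joint ranges: [-2.94, 2.94], [-0.97, 2.17], [0.19, 2.56], [-1.23, 4.37], [0.02, 3.11], [-2.88, 2.88]. Speed limits (rad/s): [2.39, 2.39, 3.01, 3.14, 3.14, 3.14].

INTERFACE

Orientations are given as a unit quaternion [w, x, y, z].
In Python, from rig import ctrl gives the robot as it stands.
- The arm moves only by the tool send_rows, never from a script. Its argument "targets" is a list of rows, each an object with "offset": the shift along the world's x, y, z in cm, a list of three; "spin": the turn about the world's z in rad. A call has 1 to 8 rows; each row is the pose to reach, as a shift and turn from the pose commanded when the call began; what a row does not reach only later rows make up. A row lasts 1/12 s, in which the tool goes at most 41.7 mm and 7.16 degrees, less where a joint would pass 70% of its speed; a pose out of reach is approached as far as the arm can. A call with a gripper value outside its range is refused whole. "grip" is the opening, from 0 (shut) to 1 (fully open), set as the call begins (left out, the last holds). The fingers move at their own pace and stop on an object; "squeeze" is the grip in N (left out, the last holds). Time passes only in rows, so rows that repeat a pose let the fingers close. It gives the time, the measured TCP pose, the force, the opening and the grip force at its end, in the units of the state.
- ctrl.sense(): the state, without advancing time (a new reading comes with each control period).
- ctrl.capture(name): name is "side" or "top" or "wrist"; returns (picture, depth): 384x512x3 uint8, red, green, blue; 384x512 float32, mm along the optical axis (not along the pixel's ray), 0 where there is no reading.
- ctrl.calibration(name): a dict with "fx", "fy", "cx", "cy" (pixels), "k1" (the pictures are not rectified: a ray, as slopes to the right and down, at radius r is drawn at 1 + k1 r^2 times it, then the intrinsics apply), "view" (4x4, takes a point from world to camera coordinates); the wrist camera has in their place "mount" (4x4, takes a point from camera to tool coordinates, whose origin is the TCP and whose axes are the flange's). Camera axes: x right, y down, z forward; pixel columns grow to the right and rows downward; lengths in mm; the calibration is good to about 2 mm. A picture is of the moment at which its call begins: read the wrist's pose just before it. calibration takes no time and is no camera call.
- ctrl.finish_job(): hands the job in; it is judged then, once.
Trained networks look in the newest picture that a camera, given by its name, has taken for a name from the list of things; names that differ only in an ending like _2 or _b are one class to them, and where a whole thing is asked for, a point or a joint stands for the part that bears it (a point fixed in the world has none). Each returns a list of dicts, best first, with "conf" (0 to 1); they miss things now and then, are a little off and sometimes report something else, mostly with a low value. They report only what shows in the picture. A call takes as long as a camera call. They do not tell look-alikes from the thing itself.
- ctrl.search_frame(camera, query): "box" ([left, top, right, bottom] in pixels, round what is visible of it).
- ctrl.place_of(camera, query): "uv" ([column, row] in pixels: a listed point, or the origin of a listed thing).
The state is a dict: "time_s": time; "joints": joint angles; "dq": joint speeds; "tau": joint torques, N m; "eef_pos": TCP position; "ee_rot": TCP orientation; "force": force on the tool from outside, world axes, zero at the start; "wrist_torque": the same for the moment, N m; "grip_width": opening from 0.0 (shut) to 1.0 (fully open); "grip_force": force on a finger pad.
Only numpy, scipy, OpenCV 4.12 (cv2) and the standard library are available. Lean on these libraries where they do the work, as an engineer would, in place of code of your own. Each camera call takes 0.05 s, during which the arm holds its last target. There are 200 camera calls.

TASK

Before the sample trolley leaves the bench, check its hand brake: with the backs of your fingers press the long brake lever in towards the push bar until the brake bites, and keep it pressed firmly against the bite for about two seconds, without forcing it, to see that it stops short of the bar. Then let the lever spring right back out and come away. Do not pinch the lever, do not grip or lean on the push bar, do not work the short lift lever on the right, and leave the tube rack, bottle and radio on the bench where they are.

Things in the scene. Friction and masses are not known exactly. Their poses are not given: they have to be found in the camera images.
- bar_mid (a point): Middle of the trolley's push bar, on its axis, 200 mm above the bench top. Axes: x level, square to the bar, away from the robot, over the trolley's platform; y along the bar to the left; z up. The bar is a level stainless tube 28 mm thick (33 mm on the rubber grips at its two ends), bent down into two uprights 508 mm apart.
- bar_left (a point): Point on the bar's axis, 215 mm to the left (+y) of bar_mid, just before the left bend.
- bar_right (a point): Point on the bar's axis, 215 mm to the right (-y) of bar_mid, just before the right bend.
- trolley: Lift trolley at the bench's far side, bar towards the robot, castors locked (it cannot roll): bar, uprights, chassis, platform and the tube racks on it, all fixed; hand levers and clamps do not count as part of it. Origin and axes as bar_mid. The platform lies 300 mm below the bar's axis and begins 90 mm beyond it; its racks are 102 mm high.
- brake_mount: Black clamp of the brake lever, 41 mm across, 30 to 110 mm left of bar_mid. Origin on the bar's axis in the middle of the clamp; axes as bar_mid. The lever it carries lies level with the bar on the bar's far (+x) side and runs from the clamp to the left.
- brake_hinge (a point): Upright pivot of the brake lever, 44 mm beyond the bar's axis, at the bar's height.
- brake_press (a point): Place to press: outer face (away from the bar) of the brake lever's blade, half-way up it, 80 mm to the left of the pivot and, with the lever out, 73 mm beyond the bar's axis (+x). It moves with the lever. The space beside, above and below the blade there is free down to the racks on the platform (190 mm below).
- brake_lever (a joint): Brake lever angle, rad: 0 = out at rest, grows as the blade is pressed towards the bar (-x). A spring resists with 2 to 3 N at brake_press, 4 to 5 N near 0.26, where the brake bites: the reading stops there (brake_press has moved some 22 mm, 24 mm of air to the grip), the linkage flexes 2 mm per 10 N more. A firm press is 10 to 25 N, over 45 N is forcing it. Let go, it springs back to 0.
- brake_blade: Outer half of the brake lever's blade with its ball end: the part to press. Origin at the pivot. The whole blade is a bright aluminium flat 14 mm high, 10 mm thick and 120 mm long, with a 17 mm ball at its end, 112 mm from the pivot; from 45 to 90 mm from the pivot it is straight and, when out, parallel to the bar.
- brake_inner: Inner half of the blade, 5 mm thick, whose face looks at the bar; it is not to be touched. Origin at the pivot.
- lift_lever (a joint): Angle of the lift (lowering) lever in rad, 0 = out, up to 0.35 pressed; springs back. Leave it alone.
- lift_pad (a point): Outer face of the square black pad (26 by 24 mm) at the end of the short dark lift lever, on the right half of the bar, on its far side; that lever is 60 mm long and runs to the right from a clamp like the brake's.
- gel: White plastic bottle, 60 mm thick, 130 mm high, standing on the bench near its far edge. Origin: centre of its underside.
- radio: Black hand-held radio, 36 x 56 mm, 105 mm high plus a 50 mm aerial, standing on the bench near its far edge. Origin: centre of its underside.
- rack: Orange rack of red-capped sample tubes, 98 x 143 mm, 102 mm high, loose on the bench near its far edge. Origin: centre of its underside.
Things that resemble listed ones, but are neither listed nor needed, are in the scene too. What is shaped like the gel but blue is not meant. Of the things that look like the radio, the smaller one is meant.

How it is judged:
By the outcome, as a careful person would: the job done as asked, in the order asked, and still so for the second after the job is handed in, with the robot touching nothing.
It also fails if it takes over 45 s, if anything falls off the work surface, if the arm or the gripper's body presses on something with over 40 N, if the wrist force passes 120 N, or if a joint passes its speed limit or range.

## Working session

There is one attempt and no reset: what is moved stays moved. The work goes in short steps, Python scripts to look and compute and a tool call to move; the robot and the scene stay as the last step left them, time stands still between calls to the robot, and variables do not carry over. Pictures are saved under pics/ and viewed, at most 10 in all, crops included, and the job is handed in when it is done.

Besides the shell and the picture viewer there is one more tool, called as name(argument=value, ...) on one line, values as JSON. send_rows: Moves the arm, as the interface text tells. Its arguments: {"type":"object","properties":{"targets":{"type":"array"},"grip":{"type":"number"},"squeeze":{"type":"number"}},"required":["targets"]}

```bash
ls; mkdir -p pics
cat > h.py <<'E'
import numpy as np, cv2
from rig import ctrl
def cam(n,s=None):
    c=ctrl.calibration(n)
    if 'view' in c: T=np.linalg.inv(np.array(c['view']))
    else:
        from scipy.spatial.transform import Rotation as R
        q=s['ee_rot'];T=np.eye(4);T[:3,:3]=R.from_quat([q[1],q[2],q[3],q[0]]).as_matrix();T[:3,3]=s['eef_pos'];T=T@np.array(c['mount'])
    return c,T
def ray(n,uv,s=None):
    c,T=cam(n,s)
    d=np.array([(uv[0]-c['cx'])/c['fx'],(uv[1]-c['cy'])/c['fy']]);p=d.copy()
    for _ in range(20): p=d/(1+c['k1']*(p@p))
    return T[:3,3],T[:3,:3]@np.array([p[0],p[1],1.])
def px(n,uv,depth,s=None):
    o,d=ray(n,uv,s);return o+d*depth
def atz(n,uv,z,s=None):
    o,d=ray(n,uv,s);return o+d*(z-o[2])/d[2]
def dep(D,uv,r=2):
    u,v=int(round(uv[0])),int(round(uv[1]));w=D[max(v-r,0):v+r+1,max(u-r,0):u+r+1];w=w[w>0]
    return np.median(w) if len(w) else 0
E
cat > a.py <<'E'
from h import *
np.set_printoptions(precision=0,suppress=True)
print(ctrl.sense())
for n in ['top','side']:
    im,D=ctrl.capture(n);cv2.imwrite(f'pics/{n}1.png',im[...,::-1])
    for q in ['bar_mid','bar_left','bar_right','brake_mount','brake_hinge','brake_press','lift_pad','gel','radio','rack']:
        for r in ctrl.place_of(n,q)[:3]:
            if r['conf']<.2: continue
            uv=r['uv'];d=dep(D,uv);z=0 if q in('gel','radio','rack') else 200
            print(n,q,round(r['conf'],2),np.array(uv),'depth',px(n,uv,d),'atz',atz(n,uv,z))
E
python3 a.py
```

```text
pics
{'time_s': 0.0, 'joints': array([ 1.,  0.,  1.,  0.,  1., -0.]), 'dq': array([-0., -0.,  0., -0.,  0., -0.]), 'tau': array([ -0., -41., -26.,  -0.,   0.,  -0.]), 'eef_pos': array([128., 509., 231.]), 'ee_rot': array([-0.,  0.,  1., -0.]), 'force': array([-0.,  1.,  0.]), 'wrist_torque': array([-0.,  0., -0.]), 'grip_force': 0.0, 'grip_width': 1.0002974964520421}
top bar_mid 0.59 [238. 181.] depth [504.  16. 211.] atz [506.  16. 200.]
top bar_left 0.72 [169. 168.] depth [544. 224. 216.] atz [547. 227. 200.]
top bar_right 0.96 [314. 189.] depth [ 478. -208.  212.] atz [ 479. -210.  200.]
top brake_mount 0.6 [211. 177.] depth [515.  98. 220.] atz [519. 100. 200.]
top brake_hinge 0.57 [216. 166.] depth [549.  84. 209.] atz [550.  84. 200.]
top brake_press 0.43 [188. 149.] depth [602. 167. 206.] atz [603. 168. 200.]
top brake_press 0.23 [211. 173.] depth [528.  97. 218.] atz [531.  98. 200.]
top lift_pad 0.41 [304. 164.] depth [ 616. -215.  -96.] atz [ 555. -181.  200.]
top gel 0.76 [154. 269.] depth [246. 284.  92.] atz [246. 302.   0.]
top gel 0.72 [172. 234.] depth [356. 232.  90.
[... 689 characters left out ...]
516. 104. 200.]
side brake_hinge 0.62 [279. 143.] depth [555.  83. 204.] atz [557.  89. 200.]
side brake_press 0.57 [288. 131.] depth [601. 154. 201.] atz [601. 155. 200.]
side brake_press 0.21 [268. 155.] depth [510.  16. 212.] atz [514.  32. 200.]
side lift_pad 0.54 [298. 200.] depth [654. 142. -97.] atz [ 555. -178.  200.]
side gel 0.92 [183. 161.] depth [247. 277.  24.] atz [245. 309.   0.]
side gel 0.68 [209. 148.] depth [343. 243.  95.] atz [348. 380.   0.]
side radio 0.97 [190. 279.] depth [ 249. -287.   53.] atz [ 246. -245.    0.]
side radio 0.78 [222. 261.] depth [ 340. -222.   35.] atz [ 341. -193.    0.]
side rack 0.68 [231. 315.] depth [ 343. -433.   85.] atz [ 347. -378.    0.]
```

```bash
python3 -c "
import cv2
i=cv2.imread('pics/top1.png');cv2.imwrite('pics/t2.png',cv2.resize(i[120:300,90:400],None,fx=2.5,fy=2.5,interpolation=2))"
```

```text
(no output)
```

View pics/t2.png

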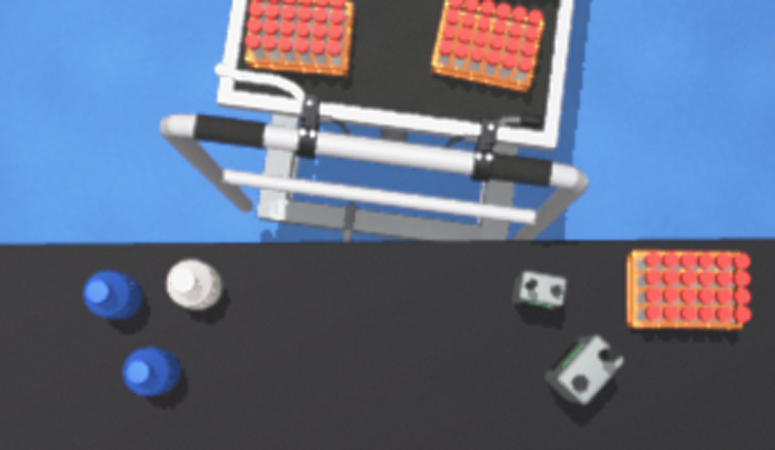

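View pics/side1.png

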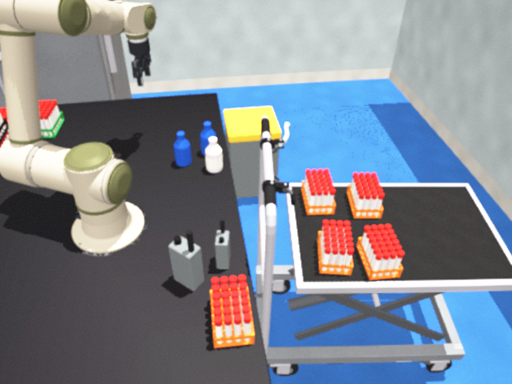

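The top picture (crop scale 2.5) shows the bar with two clamps. The bright long brake lever runs from the left clamp at crop (308,110) to a ball at (218,70), which is full-image (177,148). The short dark lift lever is on the right at crop (490–540,120). The white bottle, the smaller radio and the rack stand at the bench edge, well clear. The network's hinge (216,166) and press point (188,149) match the long lever, and the geometry agrees: hinge + 80 left + 29 beyond ≈ (593,160).

Run:
```python
from h import *
s=ctrl.sense();print(s['ee_rot'],s['eef_pos']);print(cam('wrist',s)[1]);print(np.array(ctrl.calibration('wrist')['mount']))
```

```text
[-4.94295163e-06  1.23079504e-01  9.92396814e-01 -9.92111634e-06] [128.26685356 509.09158029 231.29814612]
[[ 2.44348972e-01  9.17599648e-01  3.13535429e-01  4.66727628e+01]
 [ 9.69687127e-01 -2.30998230e-01 -7.96661412e-02  5.28637799e+02]
 [-6.75493932e-04  3.23497609e-01 -9.46228746e-01  3.73374782e+02]
 [ 0.00000000e+00  0.00000000e+00  0.00000000e+00  1.00000000e+00]]
[[-6.35425921e-05 -9.46226591e-01 -3.23504614e-01  8.38979664e+01]
 [ 9.99999784e-01  1.51635704e-04 -6.39942382e-04 -9.81355350e-01]
 [ 6.54585348e-04 -3.23504585e-01  9.46226376e-01 -1.42075998e+02]
 [ 0.00000000e+00  0.00000000e+00  0.00000000e+00  1.00000000e+00]]
```

send_rows(targets=[{"offset":[0,0,4],"spin":-0.12},{"offset":[0,0,8],"spin":-0.24},{"offset":[3.5,-2,11],"spin":-0.36},{"offset":[7,-4,11],"spin":-0.48},{"offset":[10.5,-6,11],"spin":-0.6},{"offset":[14,-8,11],"spin":-0.72},{"offset":[17.5,-10,11],"spin":-0.84},{"offset":[21,-12,11],"spin":-0.96}], grip=0)

```text
time_s: 1.77
eef_pos: [339.4, 387.9, 341.5]
ee_rot: [0.0, 0.57, 0.822, 0.0]
force: [0.4, 0.9, -0.1]
grip_width: 0.003
grip_force: 0.0
```

send_rows(targets=[{"offset":[3.2,-2.5,0],"spin":-0.12},{"offset":[6.4,-5,0],"spin":-0.24},{"offset":[9.6,-7.5,0],"spin":-0.36},{"offset":[12.8,-10,0],"spin":-0.48},{"offset":[16,-12.5,0],"spin":-0.52},{"offset":[19.2,-15,0],"spin":-0.52},{"offset":[22.4,-17.5,0],"spin":-0.52},{"offset":[25.6,-20,0],"spin":-0.52}])

```text
time_s: 2.43
eef_pos: [595.2, 187.7, 341.3]
ee_rot: [0.0, 0.76, 0.65, 0.0]
force: [0.4, 0.9, 0.1]
grip_width: 0.002
grip_force: 0.0
```

send_rows(targets=[{"offset":[2.2,-1.7,0],"spin":0},{"offset":[4.2,-3.4,0],"spin":0},{"offset":[4.2,-3.4,0],"spin":0},{"offset":[4.2,-3.4,0],"spin":0}])

```text
time_s: 2.77
eef_pos: [636.6, 154.3, 340.3]
ee_rot: [-0.0, 0.761, 0.649, -0.001]
force: [-0.5, 1.0, 0.1]
grip_width: 0.003
grip_force: 0.0
```

```bash
cat > w.py <<'E'
from h import *
import sys
np.set_printoptions(precision=1,suppress=True)
n='wrist';s=ctrl.sense();im,D=ctrl.capture(n);print(s['joints'],s['eef_pos'],s['force'])
for q in ['bar_left','brake_mount','brake_hinge','brake_press','brake_blade']:
    for r in ctrl.place_of(n,q)[:2]:
        uv=r['uv'];print(q,round(r['conf'],2),np.array(uv),px(n,uv,dep(D,uv),s),atz(n,uv,200,s))
np.savez('w.npz',D=D,eef_pos=s['eef_pos'],ee_rot=s['ee_rot'])
cv2.imwrite(sys.argv[1],im[...,::-1])
E
python3 w.py pics/w1.png
```

```text
[0.1 0.6 0.8 0.  1.7 0.2] [636.6 154.3 340.3] [-0.5  1.   0.1]
bar_left 0.92 [150.3 122.3] [544.8 231.7 212. ] [540.2 231.5 200. ]
brake_mount 0.62 [168.  243.5] [529.6 103.6 216.8] [522.   95.2 200. ]
brake_hinge 0.6 [200.7 241.3] [564.2  98.1 211.8] [560.5  92.1 200. ]
brake_press 0.92 [221.7 176.5] [601.2 166.5 206.7] [600.  164.8 200. ]
brake_blade 0.75 [205.2 240.7] [569.2  98.  211.7] [565.8  92.1 200. ]
```

View pics/w1.png

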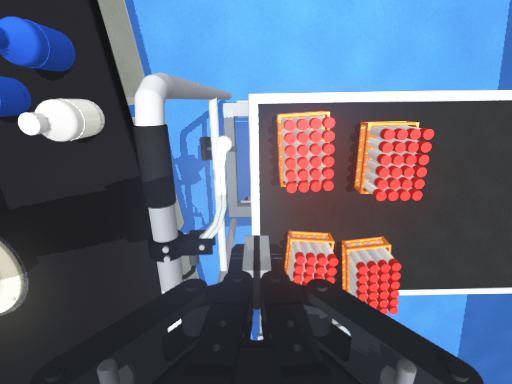

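The wrist picture shows the lever from its clamp at (205,245) to the ball at (224,143), with the press point at (222,176). That gives (600,165) with the top at z≈207, which matches the description. The shut fingers hang about 37 mm beyond the blade, so I'll go down.

send_rows(targets=[{"offset":[0.1,0.5,-3],"spin":0},{"offset":[0.1,0.5,-6],"spin":0},{"offset":[0.1,0.5,-9],"spin":0},{"offset":[0.1,0.5,-12],"spin":0},{"offset":[0.1,0.5,-14.5],"spin":0},{"offset":[0.1,0.5,-15.6],"spin":0},{"offset":[0.1,0.5,-15.6],"spin":0},{"offset":[0.1,0.5,-15.6],"spin":0}])

```text
time_s: 3.73
eef_pos: [637.2, 160.5, 186.5]
ee_rot: [0.0, 0.76, 0.65, 0.001]
force: [0.2, 0.2, 1.2]
grip_width: -0.001
grip_force: 0.0
```

```bash
python3 w.py pics/w2.png
```

```text
[ 0.1  0.6  1.1 -0.   1.4  0.2] [637.2 160.5 186.5] [0.2 0.2 1.2]
bar_left 0.6 [ 37.6 163.1] [548.5 231.  209.2] [540.7 230.1 200. ]
brake_press 0.58 [189.9 258.1] [603.7 171.2 206.5] [601.3 167.4 200. ]
```

View pics/w2.png

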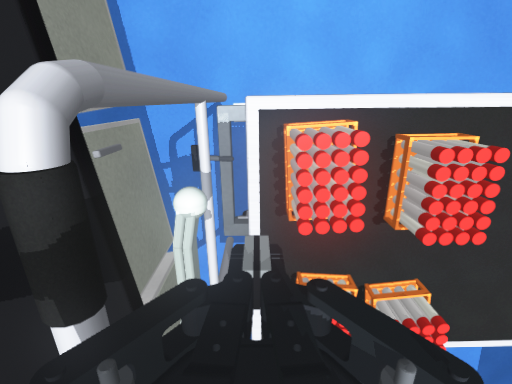

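The blade's ball is at (190,202), and the shut fingertips at (257,245) are beside the blade's straight part with a clear gap. I'll close in slowly.

send_rows(targets=[{"offset":[-0.5,0.1,0],"spin":0},{"offset":[-1.0,0.2,0],"spin":0},{"offset":[-1.4,0.2,0],"spin":0},{"offset":[-1.7,0.3,0],"spin":0},{"offset":[-1.9,0.3,0],"spin":0},{"offset":[-1.9,0.3,0],"spin":0}])

```text
time_s: 4.53
eef_pos: [617.9, 163.4, 185.6]
ee_rot: [0.0, 0.76, 0.65, 0.0]
force: [2.3, -0.3, -0.2]
grip_width: 0.002
grip_force: 0.7
```

send_rows(targets=[{"offset":[-0.2,0,0],"spin":0},{"offset":[-0.4,0.1,0],"spin":0},{"offset":[-0.6,0.2,0],"spin":0.03},{"offset":[-0.6,0.2,0],"spin":0.03}])

```text
time_s: 4.87
eef_pos: [612.1, 165.7, 185.5]
ee_rot: [0.0, 0.75, 0.662, 0.001]
force: [5.6, 1.6, 0.4]
grip_width: 0.002
grip_force: 2.1
```

send_rows(targets=[{"offset":[-0.2,0.1,0],"spin":0.03},{"offset":[-0.4,0.2,0],"spin":0.06},{"offset":[-0.6,0.3,0],"spin":0.09},{"offset":[-0.8,0.4,0],"spin":0.11},{"offset":[-0.8,0.4,0],"spin":0.11}])

```text
time_s: 5.28
eef_pos: [604.2, 169.8, 185.6]
ee_rot: [0.0, 0.713, 0.702, 0.001]
force: [6.0, 3.8, 0.7]
grip_width: 0.0
grip_force: 2.7
```

send_rows(targets=[{"offset":[-0.2,0.1,0],"spin":0.03},{"offset":[-0.4,0.2,0],"spin":0.05},{"offset":[-0.4,0.2,0],"spin":0.05}])

```text
time_s: 5.53
eef_pos: [600.3, 171.7, 185.6]
ee_rot: [0.0, 0.695, 0.719, 0.001]
force: [5.0, 3.4, -0.3]
grip_width: 0.001
grip_force: 2.7
```

send_rows(targets=[{"offset":[-0.2,0.1,0],"spin":0.02},{"offset":[-0.3,0.1,0],"spin":0.04},{"offset":[-0.3,0.1,0],"spin":0.04}])

```text
time_s: 5.78
eef_pos: [597.6, 172.9, 185.7]
ee_rot: [0.0, 0.68, 0.733, 0.001]
force: [6.2, 3.7, 0.3]
grip_width: -0.004
grip_force: 3.4
```

send_rows(targets=[{"offset":[-0.1,0,0],"spin":0},{"offset":[-0.1,0,0],"spin":0}])

```text
time_s: 5.95
eef_pos: [597.1, 172.9, 185.8]
ee_rot: [0.001, 0.681, 0.733, 0.002]
force: [9.3, 5.1, 0.6]
grip_width: 0.0
grip_force: 4.8
```

send_rows(targets=[{"offset":[-0.1,0,0],"spin":0},{"offset":[-0.1,0,0],"spin":0}])

```text
time_s: 6.12
eef_pos: [596.6, 173.0, 186.0]
ee_rot: [0.001, 0.681, 0.733, 0.003]
force: [11.4, 6.0, 0.2]
grip_width: -0.001
grip_force: 6.1
```

The force now rises stiffly, about 2.5 N per mm, so the brake has bitten. I'll press a little more and then hold.

send_rows(targets=[{"offset":[-0.1,0,0],"spin":0},{"offset":[-0.2,0,0],"spin":0},{"offset":[-0.2,0,0],"spin":0}])

```text
time_s: 6.37
eef_pos: [595.5, 173.2, 186.3]
ee_rot: [0.002, 0.681, 0.732, 0.004]
force: [17.8, 8.1, -2.7]
grip_width: -0.001
grip_force: 8.9
```

send_rows(targets=[{"offset":[0,0,0],"spin":0},{"offset":[0,0,0],"spin":0},{"offset":[0,0,0],"spin":0},{"offset":[0,0,0],"spin":0},{"offset":[0,0,0],"spin":0},{"offset":[0,0,0],"spin":0},{"offset":[0,0,0],"spin":0},{"offset":[0,0,0],"spin":0}])

```text
time_s: 7.03
eef_pos: [595.6, 173.2, 186.2]
ee_rot: [0.002, 0.681, 0.732, 0.004]
force: [16.6, 8.0, -1.6]
grip_width: 0.002
grip_force: 8.8
```

```bash
python3 w.py pics/w3.png
```

```text
[0.1 0.6 1.3 0.  1.3 0. ] [595.6 173.2 186.2] [16.6  8.  -1.6]
bar_left 0.86 [149.4 149.8] [544.6 232.1 212.1] [540.1 229.6 200. ]
brake_press 0.89 [230.3 254.4] [580.6 178.7 204.3] [580.4 176.1 200. ]
```

send_rows(targets=[{"offset":[0,0,0],"spin":0},{"offset":[0,0,0],"spin":0},{"offset":[0,0,0],"spin":0},{"offset":[0,0,0],"spin":0},{"offset":[0,0,0],"spin":0},{"offset":[0,0,0],"spin":0},{"offset":[0,0,0],"spin":0},{"offset":[0,0,0],"spin":0}])

```text
time_s: 8.0
eef_pos: [595.6, 173.2, 186.3]
ee_rot: [0.002, 0.681, 0.732, 0.004]
force: [17.1, 7.7, -1.6]
grip_width: 0.0
grip_force: 8.8
```

View pics/w3.png

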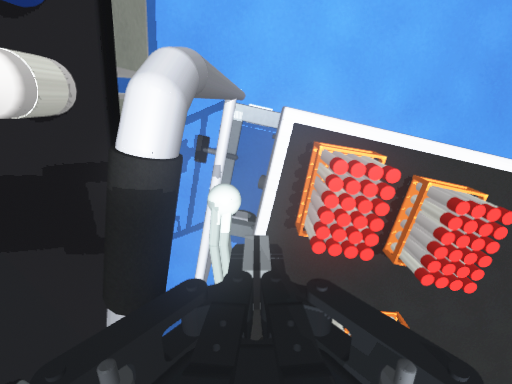

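The picture shows the fingers at (257,250) pressing the blade, with the ball at (224,200). Clear air remains to the black grip on the left. The force is steady at about 19 N. I'll finish the hold, then release along the same path.

send_rows(targets=[{"offset":[0,0,0],"spin":0},{"offset":[0,0,0],"spin":0},{"offset":[0,0,0],"spin":0},{"offset":[0,0,0],"spin":0},{"offset":[0.4,-0.1,0],"spin":-0.03},{"offset":[0.9,-0.4,0],"spin":-0.08},{"offset":[1.4,-0.6,0],"spin":-0.14},{"offset":[1.9,-0.8,0],"spin":-0.19}])

```text
time_s: 8.67
eef_pos: [612.4, 164.0, 185.5]
ee_rot: [0.0, 0.748, 0.664, 0.0]
force: [2.5, -1.6, -0.4]
grip_width: -0.0
grip_force: 1.2
```

send_rows(targets=[{"offset":[0.5,-0.2,0],"spin":-0.04},{"offset":[1.1,-0.3,0],"spin":-0.04},{"offset":[1.8,-0.4,0],"spin":-0.04},{"offset":[2.5,-0.5,0],"spin":-0.04},{"offset":[2.5,-0.5,0],"spin":-0.04},{"offset":[2.5,-0.5,0],"spin":-0.04}])

```text
time_s: 9.17
eef_pos: [636.7, 159.2, 184.8]
ee_rot: [-0.0, 0.76, 0.65, -0.001]
force: [-1.0, -0.9, 0.4]
grip_width: -0.0
grip_force: 0.0
```

send_rows(targets=[{"offset":[0,0,2],"spin":0},{"offset":[0,0,5],"spin":0},{"offset":[0,0,8],"spin":0},{"offset":[0,0,11],"spin":0},{"offset":[0,0,14],"spin":0},{"offset":[0,0,15.5],"spin":0},{"offset":[0,0,15.5],"spin":0},{"offset":[0,0,15.5],"spin":0}])

```text
time_s: 9.83
eef_pos: [636.7, 159.4, 340.2]
ee_rot: [0.0, 0.76, 0.65, 0.0]
force: [0.1, 0.2, -0.2]
grip_width: -0.002
grip_force: 0.0
```

```bash
python3 w.py pics/w4.png
```

```text
[ 0.1  0.6  0.8 -0.   1.7  0.2] [636.7 159.4 340.2] [ 0.1  0.2 -0.2]
bar_left 0.8 [150.1 131.4] [543.3 228.3 213.9] [537.8 227.7 200. ]
brake_mount 0.81 [170.9 245.7] [530.9 103.4 213. ] [525.2  96.8 200. ]
brake_hinge 0.79 [204.  243.9] [567.5  99.2 211.6] [564.1  93.2 200. ]
brake_hinge 0.55 [203.9 244.4] [567.3  98.7 211.7] [563.8  92.5 200. ]
brake_press 0.59 [223.7 178.9] [603.1 168.6 206.7] [602.  166.9 200. ]
brake_press 0.41 [149.7 127.9] [543.3 231.5 212.7] [538.3 231.1 200. ]
brake_blade 0.88 [201.5 249.4] [563.8  93.8 213.5] [559.6  86.5 200. ]
```

View pics/w4.png

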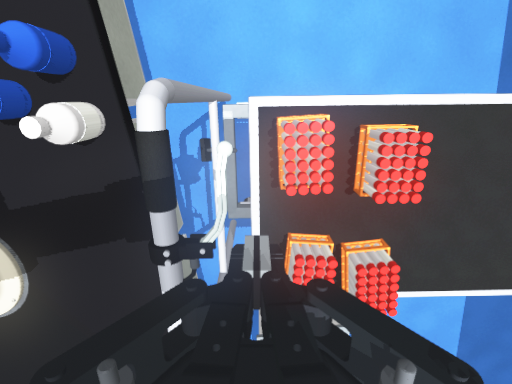

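The lever is back out, with the ball at (225,149) and the press point at (602,167) as before. The gripper hangs free and touches nothing, so I'll hand in.

```bash
python3 -c "
from rig import ctrl
print(ctrl.finish_job())"
```

```text
the job is handed in; nothing more can be done
None
```

The job is handed in: I pressed the brake lever to its bite with the finger backs, held it at about 19 N for just over two seconds (it stopped short of the bar), then let it spring fully back out and moved clear; nothing else was touched.

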